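# Present a glass cell to the inspection camera

### The job

Slip the blade of the palette knife into the notch at the front of the wooden cell case, lever its hinged lid up and fold it back past upright with the blade, not the fingers, keeping the blade off the glass, then lay the knife down flat on the bench. Take the longer of the two glass cells out of the case by its long frosted sides only, never touching its clear end windows, and hold it upright in the light path of the inspection station: centred on the line from the backlight to the camera lens, midway between them, its clear ends facing them squarely. Finish still holding the cell there, with nothing else supporting it, and leave the short cell, the jar, the bowl and the test tile where they are.

Things in the scene. Friction and masses are not known exactly. Their poses are not given: they have to be found in the camera images.
- case: Wooden case, fixed to the bench, 120 (x) x 170 (y) x 58 mm plus the 9 mm thick flat lid; walls 6 mm, floor 5 mm. Origin: centre of its underside on the bench; +x from the notched front to the hinge, z up. Inside it holds two upright glass cells in foam; which cell is in which slot varies.
- foam (a point): Centre of the top of the dark foam in the case, 27 mm high; axes as the case's. Two slots 55.5 x 15.5 mm, long side along x, centred at x -8, y +38 and -38 mm from here, go down to the case floor (5 mm high). A standing cell reaches 50 mm high, 23 mm out of the foam.
- case_lid (a joint): Lid angle in rad: 0 shut, 1.57 upright, stop at 1.95. Stiff friction hinge along the case's y axis: the lid stays at any angle; about 1.1 N upwards at its front edge moves it. The lid covers the whole case (120 x 170 x 9 mm), flush with the front wall; shut, its underside is at hinge height.
- lid_hinge (a point): Middle of the hinge line, on the case: x +60, y 0, 58.5 mm high in the case's frame; axes as the case's.
- lid_lip (a point): Middle of the lower front edge of the lid, 120 mm from the hinge line; moves with the lid.
- notch (a point): Centre of the mouth of the notch in the front wall, on the outer face: x -60, y 0, 52 mm high in the case's frame. Notch 50 mm wide (y), 12 mm high, from 46 mm up to the lid's underside, through the 6 mm wall; behind it is open space, the nearest glass is 26 mm from the wall's outer face.
- knife: Palette knife lying flat on the bench, loose, about 55 g. Origin: under the balance point, on the underside of the handle; +x towards the blade tip, z up. Dark wooden handle 110 x 20 (y) x 16 (z) mm, from x -90 to +20; flat stiff steel blade 18 mm wide and 2.4 mm thick, from the handle to x +115, 8 mm above the origin.
- knife_grip (a point): Middle of the knife's handle section above the balance point, 8 mm above the origin; axes as the knife's. A good place to grip, across y (20 mm).
- knife_tip (a point): Middle of the end of the blade, at x +115, z +8 mm in the knife's frame.
- long_cell: The longer glass cell, an empty rectangular cuvette 52.5 (x) x 12.5 (y) x 45 (z) mm, about 30 g. Origin: centre of its underside; x along its length, z up as it stands. The two long sides (facing +y and -y) are frosted and may be gripped; the two ends (facing +x and -x) are the clear windows.
- long_cell_window_a: Clear end window of the long cell at +x, 12.5 x 45 mm; origin at its centre, 25 mm from the middle of the cell.
- long_cell_window_b: Clear end window of the long cell at -x, as the other.
- long_cell_centre (a point): Centre of the long cell, 22.5 mm above its underside; axes as the cell's.
- short_cell: The shorter glass cell, 22.5 (x) x 12.5 (y) x 45 (z) mm, in the middle of the other slot. Origin: centre of its underside. To be left where it is.
- station: Inspection station, fixed to the bench. Origin: on the bench under the middle of the light path, which runs along its y axis; z up. Base plate 90 x 330 x 12 mm, y -195 to +135. At y +80 the lit face of a backlight 100 x 100 mm, top 165 mm high, back to y +110. At y -80 the front of the lens, 30 mm across; camera behind it, 36 mm square, to y -187, top 133 mm high.
- light_path (a point): Middle of the light path: on the line from the centre of the backlight to the centre of the lens, 115 mm above the bench, 80 mm from each; axes as the station's (y along the light path).
- glaze_jar: Bystander: glaze jar with a white cap, 68 mm across, 85 mm tall. Origin: centre of its underside.
- bowl: Bystander: small glazed bowl, 100 mm across, 45 mm tall. Origin: centre of its underside.
- test_tile: Bystander: L-shaped glaze test tile standing on its foot, 50 x 45 x 75 mm. Origin: centre of its underside.

How it is judged:
On the way, in this order (a step that is already met when the one before it is completed fails the run):
1. the lid is levered up from shut by the blade of the knife (value of joint case_lid between 0.1 and 0.7 rad and contact force between knife and case above 0.1 N and contact force between the fingers and case below 0.3 N), for 0.1 s.
2. the lid is folded back past upright (value of joint case_lid above 1.6 rad), for 0.2 s.
3. the knife lies flat on the bench and is let go (height (world z) of knife_grip below 0.02 m and height (world z) of knife_tip below 0.025 m and contact force between the fingers and knife below 0.05 N and linear speed of knife below 0.03 m/s), for 0.2 s.
4. the long cell is lifted clear of the case in the fingers (z of long_cell in the frame of case above 0.07 m and contact force between the fingers and long_cell above 0.5 N), for 0.2 s.
At the end, for the whole second after the job is handed in: Fingers hold the long cell still: centre within 8 mm sideways and in height of the light path's line and 20 mm of its middle, length along it and upright within 0.14 rad, not touching the station; lid open over 1.5 rad; knife flat on the bench, let go (x of long_cell_centre in the frame of light_path between -0.008 and 0.008 m and z of long_cell_centre in the frame of light_path between -0.008 and 0.008 m and y of long_cell_centre in the frame of light_path between -0.02 and 0.02 m and angle between the x axis of long_cell and the y axis of station, either way round below 0.14 rad and angle between long_cell's own z axis and vertical below 0.14 rad and linear speed of each of long_cell, knife below 0.02 m/s and contact force between the fingers and long_cell above 0.5 N and contact force between long_cell and station below 0.05 N and value of joint case_lid above 1.5 rad and height (world z) of knife_grip below 0.02 m and height (world z) of knife_tip below 0.025 m and contact force between the fingers and knife below 0.05 N); the arm keeps its last pose, push and grip.
It fails at once if the fingers touch a clear window of the long cell (contact force between the fingers and long_cell_window_a above 0.5 N or contact force between the fingers and long_cell_window_b above 0.5 N).
It fails at once if the knife touches a glass cell (contact force between knife and long_cell above 0.5 N or contact force between knife and short_cell above 0.5 N).
It fails at once if the fingers press on the case or lid before the lid is folded back (value of joint case_lid below 1.5 rad and contact force between the fingers and case above 1 N).
It fails at once if the short cell is disturbed (distance of short_cell from where it was at the start of the episode above 0.015 m).
It fails at once if the jar, bowl or test tile is pushed away (distance of any of glaze_jar, bowl, test_tile from where it was at the start of the episode above 0.03 m).
It also fails if it takes over 72 s, if anything falls off the work surface, if the arm or the gripper's body presses on something with over 40 N, if the wrist force passes 120 N, or if a joint passes its speed limit or range.

### The arm

A 7-joint arm with a two-finger parallel gripper is mounted at the origin on the work surface. World frame = base frame: x ahead of the robot, y to its left, z up, the work surface at z = 0. Lengths are in m, angles in rad, forces in N, time in s.
With the tool pointing down it reaches from about 0.4 to 0.85 m from the base axis. Payload 10.4 kg.
Tool frame: the origin (TCP) lies between the finger pads; the fingertips stand 11 mm ahead of it and the grasp point (between the pads) lies 8 mm behind it; x points along the fingers, y is the direction in which the jaws open and shut, and the axes are right-handed (so a half turn about x gives the same grasp; the last joint's range is limited). The gripper opens to 87 mm and grips with 3 to 60 N. Pads are 19 mm wide; open, the fingers measure 117 mm over their backs; the gripper's body (75 mm by 190 mm) begins 51 mm behind the grasp point.
Start: joints at [-1.176, 0.332, -0.065, 1.46, 0.022, 1.35, -0.088], TCP at [0.254, 0.571, 0.234] pointing down, gripper open.
Joint ranges: [-2.6, 2.6], [-0.5, 2.12], [-1.47, 1.34], [0.16, 2.42], [-1.27, 4.41], [0.06, 2.06], [-2.6, 2.6]. Speed limits (rad/s): [2.22, 2.22, 2.79, 2.79, 3.14, 3.14, 3.14].

### API

Orientations are given as a unit quaternion [x, y, z, w].
In Python, from bench import r, cams, ticket gives the robot as it stands. The module is installed in compiled form; this text tells all that it offers.
- The arm moves only by the tool drive_tool, never from a script. Its argument "moves" is text: rows parted by semicolons, each of 5 numbers parted by spaces: the shift along the world's x, y, z in m, then the turn about the world's z in degrees, then the closure, from 0 (fully open) to 1 (shut). In form: x y z twist grip; .... A call has 1 to 20 rows; each row shifts and turns the commanded pose from where the row before left it; what a row does not reach is not made up. A row lasts 1/8 s, in which the tool goes at most 62.5 mm and 10.7 degrees, less where a joint would pass 70% of its speed; a pose out of reach is approached as far as the arm can. A call is refused whole if a number of a shift passes 0.0625 or a number of a turn 10.7, either way. A call with a gripper value outside its range is refused whole. The fingers move at their own pace and stop on an object; "newtons" is the grip in N (left out, the last holds). Time passes only in rows, so rows that do not move let the fingers close. It gives the time, the measured TCP pose, the force and the opening at its end, in the units of the state.
- r.read_state(): the state, without advancing time (a new reading comes with each control period).
- cams.camera(name): name is "scene" or "side" or "wrist"; returns a dict with "color" (400x640x3 uint8, red, green, blue), "fx", "fy", "cx", "cy" (pixels), "distortion" ([k1, k2, p1, p2, k3] as OpenCV has them; the pictures are not rectified), "extrinsics" (4x4, takes a point from camera to world coordinates). Camera axes: x right, y down, z forward; pixel columns grow to the right and rows downward; lengths in m; the calibration is good to about 2 mm. A picture is of the moment at which its call begins. There is no depth.
- ticket.close_job(): hands the job in, once; it reports no verdict.
The state is a dict: "time": time; "joint_positions": joint angles; "joint_vel": joint speeds; "joint_torque": joint torques, N m; "ee_pos": TCP position; "eef_rot": TCP orientation; "ft_force": force on the tool from outside, world axes, zero at the start; "torque": the same for the moment, N m; "width": finger opening in m.
Only numpy, scipy, OpenCV 4.12 (cv2) and the standard library are available. Lean on these libraries where they do the work, as an engineer would, in place of code of your own. Each camera call takes 0.05 s, during which the arm holds its last target.

## Working session

There is one attempt and no reset: what is moved stays moved. The work goes in short steps, Python scripts to look and compute and a tool call to move; the robot and the scene stay as the last step left them, time stands still between calls to the robot, and variables do not carry over. Pictures are saved under pics/ and viewed, and the job is handed in when it is done.

Besides the shell and the picture viewer there is one more tool, called after "Emit:" as name(argument=value, ...) on one line, values as JSON. drive_tool: Moves the arm, as the interface text tells. Its arguments: {"type":"object","properties":{"moves":{"type":"string"},"newtons":{"type":"number"}},"required":["moves"]}

```bash
mkdir -p pics; python3 - <<'E'
from bench import r,cams,ticket
import cv2,numpy as np
s=r.read_state();print(s)
for n in ["scene","side","wrist"]:
    c=cams.camera(n);cv2.imwrite(f"pics/{n}0.png",c["color"][:,:,::-1])
    print(n,c["fx"],c["fy"],c["cx"],c["cy"],c["distortion"]);print(np.round(c["extrinsics"],4))
E
```

```text
{'time': 0.0, 'joint_positions': array([-1.17558064,  0.33287956, -0.06468597,  1.46092526,  0.02155637,
        1.34988956, -0.08849531]), 'joint_vel': array([ 3.25478221e-05, -1.27514922e-03,  1.15532446e-04,  2.09741056e-04,
       -1.47572491e-04, -1.19629356e-03, -1.39502896e-03]), 'joint_torque': array([ 1.11917957e-04, -6.23257184e+01,  2.49044312e-02, -3.89904642e+01,
       -6.12307666e-02,  3.95988591e-02,  1.28397865e-04]), 'ee_pos': array([0.25345439, 0.57090449, 0.23275674]), 'eef_rot': array([ 0.14615805,  0.69182703, -0.14713618,  0.69163873]), 'ft_force': array([-0.29522645,  0.27157271, -0.51390965]), 'torque': array([ 0.04082424, -0.04957621,  0.02407091]), 'width': 0.08679751696779177}
scene 390.5658723869339 390.5658723869339 318.1199843031682 196.71368940167014 [-0.08732687  0.          0.          0.          0.        ]
[[ 0.7907  0.3859 -0.4754  1.0311]
 [ 0.6122 -0.5033  0.6098 -0.4754]
 [-0.0039 -0.7732 -0.6341  0.6464]
 [ 0.      0.      0.      1.    ]]
side 362.85474698063814 362.85474698063814 313.1089399158685 205.8301737540011 [-0.04810118  0.          0.          0.          0.        ]
[[-0.9859 -0.1013  0.133   0.4598]
 [-0.1669  0.6348 -0.7544  0.7532]
 [-0.008  -0.766  -0.6428  0.7082]
 [ 0.      0.      0.      1.    ]]
wrist 316.76189182120544 316.76189182120544 317.0576666661033 206.1237121767445 [0.01134465 0.         0.         0.         0.        ]
[[ 0.4056  0.8802  0.2465  0.1853]
 [ 0.9141 -0.3899 -0.1118  0.6016]
 [-0.0023  0.2707 -0.9627  0.3839]
 [ 0.      0.      0.      1.    ]]
```

View pics/scene0.png

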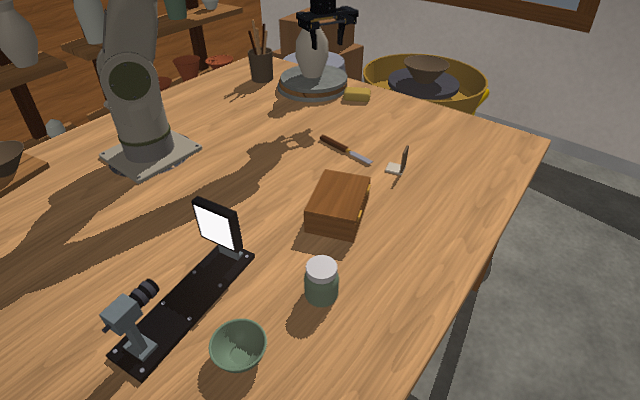

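View pics/side0.png

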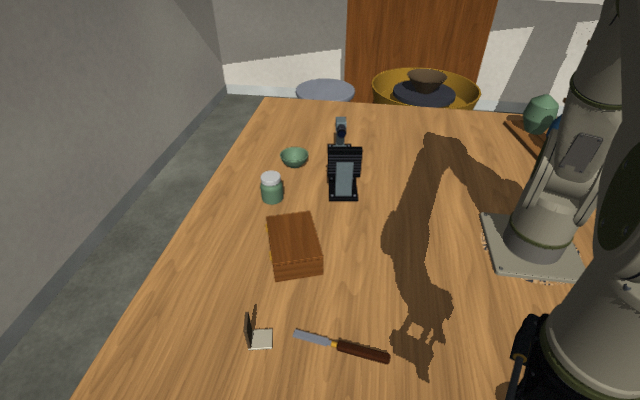

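View pics/wrist0.png

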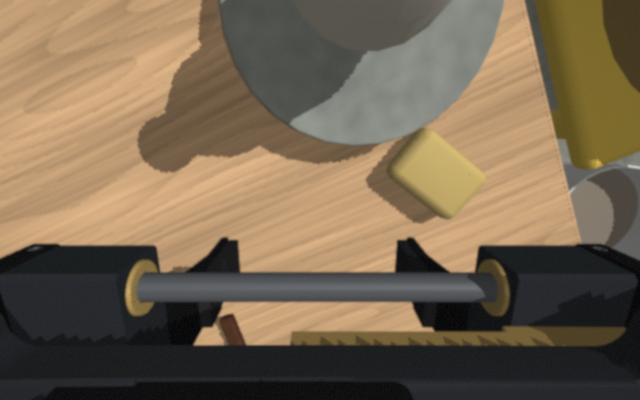

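```bash
cat > h.py <<'E'
from bench import r,cams,ticket
import cv2,numpy as np
def K(c): return np.array([[c["fx"],0,c["cx"]],[0,c["fy"],c["cy"]],[0,0,1]]),np.array(c["distortion"])
def onz(c,uv,z):
    k,d=K(c);uv=np.array(uv,float).reshape(-1,1,2)
    p=cv2.undistortPoints(uv,k,d).reshape(-1,2)
    E=c["extrinsics"];o=E[:3,3];ray=np.c_[p,np.ones(len(p))]@E[:3,:3].T
    z=np.broadcast_to(z,len(p));t=(z-o[2])/ray[:,2];return o+ray*t[:,None]
def proj(c,P):
    k,d=K(c);E=c["extrinsics"];R=E[:3,:3].T;t=-R@E[:3,3]
    return cv2.projectPoints(np.array(P,float).reshape(-1,3),cv2.Rodrigues(R)[0],t,k,d)[0].reshape(-1,2)
def crop(c,name,x0,y0,w,h,s):
    im=c["color"][y0:y0+h,x0:x0+w,::-1];cv2.imwrite(name,cv2.resize(im,None,fx=s,fy=s,interpolation=cv2.INTER_CUBIC))
def meta():
    import pickle
E
python3 - <<'E'
from h import *
import pickle
cs={n:cams.camera(n) for n in ["scene","side"]}
pickle.dump(cs,open("cs0.pkl","wb"))
crop(cs["scene"],"pics/sc1.png",290,120,130,130,6)
crop(cs["side"],"pics/si1.png",230,190,170,190,3) if 0 else crop(cs["side"],"pics/si1.png",235,200,160,170,3.5)
crop(cs["scene"],"pics/sc2.png",95,180,180,200,3)
E
python3 - <<'E'
import cv2
im=cv2.imread("pics/sc1.png");cv2.imwrite("pics/sc1.png",cv2.resize(im,(600,600)))
E
```

```text
(no output)
```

View pics/sc1.png

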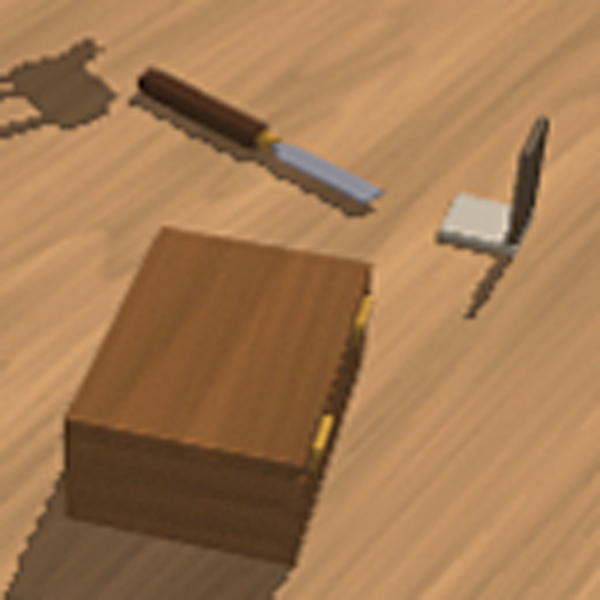

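View pics/si1.png

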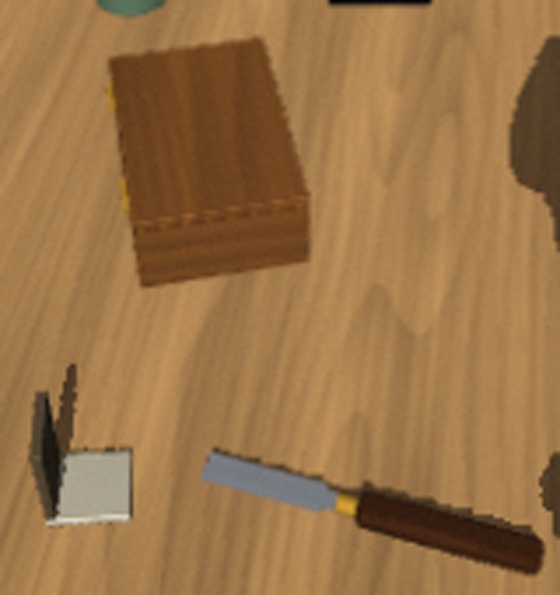

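View pics/sc2.png

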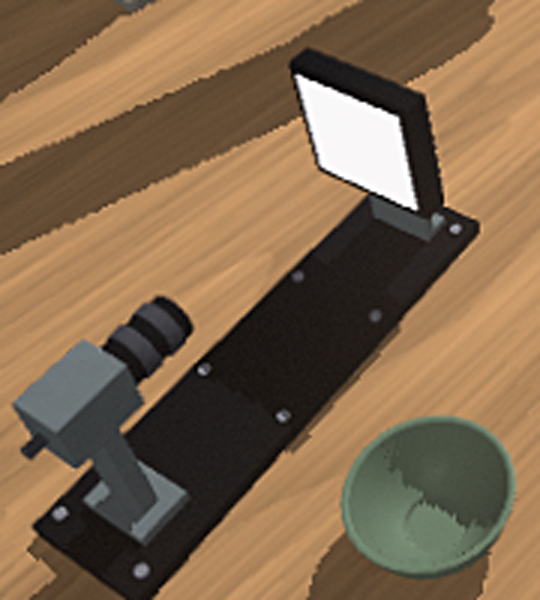

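```bash
cat > fit.py <<'E'
from h import *
import pickle
from scipy.optimize import least_squares
cs=pickle.load(open("cs0.pkl","rb"))
def fit(obs,x0):
    def f(q):
        c,s=np.cos(q[2]),np.sin(q[2]);out=[]
        for cam,uv,P in obs:
            P=np.array(P,float);W=[q[0]+c*P[0]-s*P[1],q[1]+s*P[0]+c*P[1],P[2]]
            out.append(proj(cs[cam],W)[0]-uv)
        return np.array(out).ravel()
    r_=least_squares(f,x0,loss="soft_l1",f_scale=1.);print(np.round(r_.x,4),np.degrees(r_.x[2]).round(2));print(np.round(f(r_.x).reshape(-1,2),1).tolist());return r_.x
S,D="scene","side"
for n,uv,z in [(S,[(325.3,169.4),(370.4,177.2),(304.7,210.6),(356.5,221.4)],.0675),(D,[(266.1,217.1),(310.1,210.9),(323,256.3),(273,263.4)],.0675),(S,[(322.1,137.3),(371.5,162.7)],.008),(D,[(388.4,358.9),(294.4,333.1)],.008)]:
    print(n,onz(cs[n],uv,z).round(4).tolist())
z=.0675;X,Y=.06,.085
case=fit([(S,(325.3,169.4),(-X,Y,z)),(S,(370.4,177.2),(X,Y,z)),(S,(304.7,210.6),(-X,-Y,z)),(S,(356.5,221.4),(X,-Y,z)),
 (D,(266.1,217.1),(X,-Y,z)),(D,(310.1,210.9),(-X,-Y,z)),(D,(323,256.3),(-X,Y,z)),(D,(273,263.4),(X,Y,z))],[.6,.15,0])
knife=fit([(S,(322.1,137.3),(-.09,0,.008)),(S,(371.5,162.7),(.115,0,.008)),(D,(388.4,358.9),(-.09,0,.008)),(D,(294.4,333.1),(.115,0,.008))],[.5,.4,0])
st=fit([(S,(106,355.7),(-.045,-.195,.012)),(S,(141.7,379.3),(.045,-.195,.012)),(S,(254.3,256.7),(.045,.135,.012)),
 (S,(193.3,205),(-.05,.08,.165)),(S,(228.3,219),(.05,.08,.165)),(S,(234,250.3),(.05,.08,.065)),(S,(201,235.7),(-.05,.08,.065))],[.4,-.2,0])
E
python3 fit.py
```

```text
scene [[0.5443, 0.1796, 0.0675], [0.6535, 0.2213, 0.0675], [0.6033, 0.0243, 0.0675], [0.715, 0.0652, 0.0675]]
side [[0.7078, 0.0668, 0.0675], [0.5967, 0.0236, 0.0675], [0.5383, 0.1801, 0.0675], [0.6494, 0.2204, 0.0675]]
scene [[0.3805, 0.3813, 0.008], [0.58, 0.3549, 0.008]]
side [[0.3754, 0.3792, 0.008], [0.5736, 0.3529, 0.008]]
[0.626  0.123  0.3671] 21.03
[[-1.2, -0.9], [-0.2, -0.8], [-1.6, 0.0], [-1.0, -0.5], [-1.6, -0.6], [-1.3, -0.5], [-0.5, 0.2], [-1.2, 1.0]]
[ 0.4646  0.3684 -0.1287] -7.37
[[-1.6, -0.3], [-0.6, 0.0], [0.0, 0.4], [-2.4, -0.1]]
[ 0.5416 -0.2439  0.1607] 9.21
[[-0.1, -0.4], [-0.7, 1.2], [0.4, -3.6], [-3.3, -4.6], [2.1, -2.1], [3.9, 3.6], [-0.9, 1.1]]
```

```bash
cat >> h.py <<'E'
from scipy.spatial.transform import Rotation as Ro
def st():
    s=r.read_state();M=Ro.from_quat(s["eef_rot"]).as_matrix()
    print("t",round(s["time"],2),"tcp",s["ee_pos"].round(4),"fx",M[:,0].round(3),"jawyaw",np.degrees(np.arctan2(M[1,1],M[0,1])).round(2),"F",s["ft_force"].round(2),"T",s["torque"].round(2),"w",round(s["width"],4),"q",s["joint_positions"].round(2))
E
python3 - <<'E'
from h import *
st()
import pickle
cs=pickle.load(open("cs0.pkl","rb"))
print(onz(cs["scene"],[(106,355.7),(141.7,379.3),(254.3,256.7)],.012).round(4))
crop(cs["scene"],"pics/a1.png",95,180,180,110,4.4)
crop(cs["scene"],"pics/a2.png",95,280,180,110,4.4)
crop(cs["side"],"pics/a3.png",310,105,70,110,5)
E
```

```text
t 0.25 tcp [0.2535 0.5711 0.2332] fx [-0.    -0.001 -1.   ] jawyaw 66.06 F [ 0.6   0.06 -0.42] T [-0.    0.02 -0.01] w 0.087 q [-1.18  0.33 -0.06  1.46  0.02  1.35 -0.09]
[[ 0.5293 -0.4439  0.012 ]
 [ 0.6163 -0.4272  0.012 ]
 [ 0.5712 -0.1115  0.012 ]]
```

View pics/a1.png

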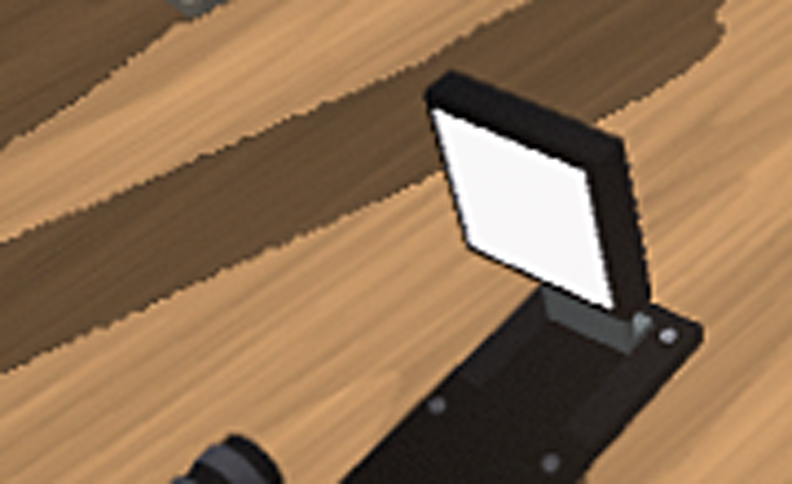

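View pics/a2.png

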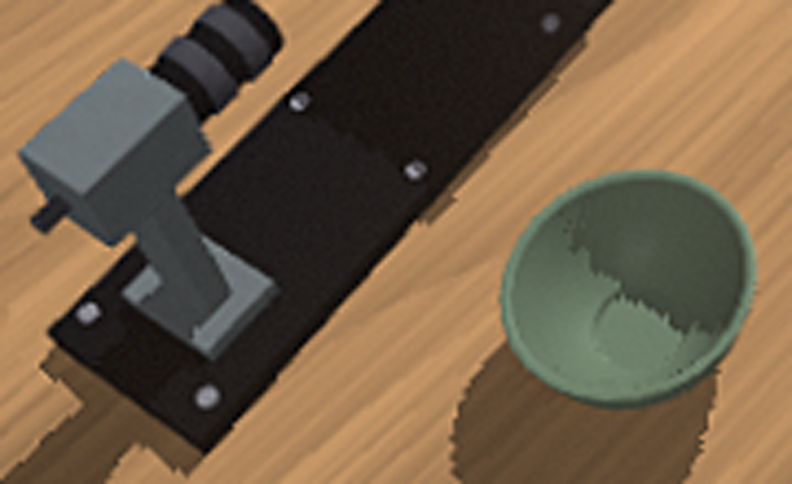

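View pics/a3.png

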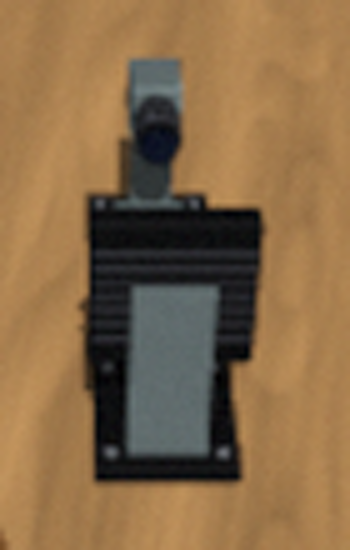

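```bash
cat >fit2.py <<'E'
import io,contextlib
with contextlib.redirect_stdout(io.StringIO()):
    from fit import *
st_=fit([(S,(105.9,355.5),(-.045,-.195,.012)),(S,(141.6,383.9),(.045,-.195,.000)),(S,(254.8,255),(.045,.135,.012)),
 (S,(197.3,196.4),(-.05,.11,.165)),(S,(192,200.9),(-.05,.08,.165)),(S,(236.4,212.5),(.05,.11,.165)),
 (D,(329.4,200.6),(.045,.135,0)),(D,(358,200.6),(-.045,.135,0)),(D,(328.4,146.6),(.05,.08,.165)),(D,(362.4,147),(-.05,.08,.165)),(D,(327.6,144),(.045,-.195,.012)),(D,(351,144),(-.045,-.195,.012))],[.54,-.24,.1])
E
python3 fit2.py
```

```text
[ 0.5395 -0.2466  0.16  ] 9.17
[[-2.0, 0.1], [-0.5, 0.2], [-1.6, -1.6], [1.4, -4.2], [-3.7, -0.2], [2.2, -4.6], [-0.7, 0.9], [-0.1, 0.8], [-0.8, -1.0], [-0.4, -1.5], [-1.1, -0.6], [-0.6, -0.7]]
```

Emit:
drive_tool(moves="0.021 -0.02 -0.012 1.66 0; 0.021 -0.02 -0.012 1.66 0; 0.021 -0.02 -0.012 1.66 0; 0.021 -0.02 -0.012 1.66 0; 0.021 -0.02 -0.012 1.66 0; 0.021 -0.02 -0.012 1.66 0; 0.021 -0.02 -0.012 1.66 0; 0.021 -0.02 -0.012 1.66 0; 0.021 -0.02 -0.012 1.66 0; 0.021 -0.02 -0.012 1.66 0; 0 0 0 0 0")

```text
time: 1.62
ee_pos: [0.4651, 0.3685, 0.1125]
eef_rot: [0.046, 0.706, -0.047, 0.705]
ft_force: [-0.5, 0.4, 0.7]
width: 0.0872
```

```bash
python3 - <<'E'
from h import *
st()
c=cams.camera("wrist");cv2.imwrite("pics/w1.png",c["color"][:,:,::-1])
print(proj(c,[[.4646,.3684,.016],[.3754,.379,.016],[.577,.354,.008]]).round(0))
E
```

```text
t 1.62 tcp [0.4651 0.3685 0.1125] fx [-0.001 -0.002 -1.   ] jawyaw 82.44 F [-0.51  0.37  0.65] T [ 0.01  0.01 -0.02] w 0.0872 q [-0.78  0.36  0.04  1.69 -0.01  1.09  0.7 ]
[[317. 212.]
 [315.  95.]
 [318. 325.]]
```

View pics/w1.png

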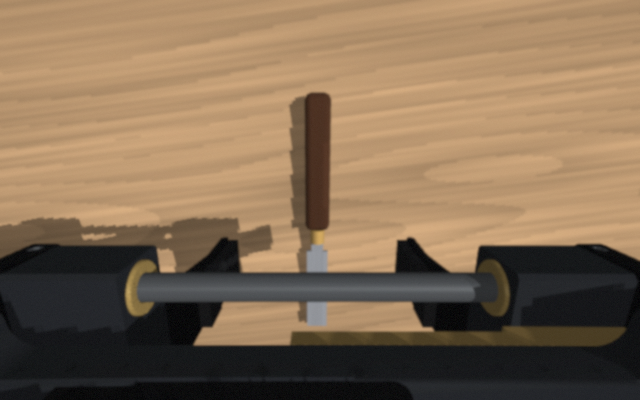

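Emit:
drive_tool(moves="0 0 -0.02 0 0; 0 0 -0.02 0 0; 0 0 -0.02 0 0; 0 0 -0.02 0 0; 0 0 -0.01 0 0; 0 0 -0.009 0 0.2; 0 0 0 0 0.5; 0 0 0 0 1; 0 0 0 0 1; 0 0 0 0 1; 0 0 0 0 1; 0 0 0 0 1", newtons=60)

```text
time: 3.18
ee_pos: [0.4636, 0.3712, 0.0146]
eef_rot: [0.045, 0.706, -0.045, 0.706]
ft_force: [-0.3, -0.8, -0.1]
width: 0.025
```

```bash
python3 - <<'E'
from h import *
st()
E
```

```text
t 3.17 tcp [0.4636 0.3712 0.0146] fx [ 0.  0. -1.] jawyaw 82.66 F [-0.33 -0.78 -0.13] T [-0.15  0.04  0.05] w 0.025 q [-0.78  0.48  0.03  1.76 -0.02  0.91  0.7 ]
```

Emit:
drive_tool(moves="0 0 0 0 1; 0 0 0 0 1; 0 0 0 0 1; 0 0 0 0 1")

```text
time: 3.68
ee_pos: [0.4636, 0.3712, 0.0146]
eef_rot: [0.045, 0.706, -0.045, 0.706]
ft_force: [-0.3, -1.2, -0.1]
width: 0.0192
```

```bash
python3 - <<'E'
from h import *
st()
E
```

```text
t 3.67 tcp [0.4636 0.3712 0.0146] fx [-0. -0. -1.] jawyaw 82.66 F [-0.28 -1.22 -0.1 ] T [-0.22  0.02 -0.02] w 0.0192 q [-0.78  0.48  0.03  1.76 -0.02  0.91  0.7 ]
```

Emit:
drive_tool(moves="0 0 0.02 0 1; 0 0 0.02 0 1; 0 0 0.025 0 1; 0 0 0.04 0 1; -0.002 -0.02 0 1.8 1; -0.002 -0.02 0 1.8 1; -0.002 -0.02 0 1.8 1; -0.002 -0.02 0 1.8 1; -0.002 -0.02 0 1.8 1; -0.002 -0.02 0 1.8 1; -0.002 -0.02 0 1.8 1; -0.002 -0.02 0 1.8 1; -0.002 -0.02 0 1.8 1; -0.002 -0.02 0 1.8 1; -0.002 -0.02 0 1.8 1; -0.002 -0.02 0 1.8 1; -0.002 -0.02 0 1.8 1; -0.001 -0.02 0 1.8 1; -0.001 -0.02 0 1.6 1; -0.001 -0.02 0 1.6 1")

```text
time: 6.18
ee_pos: [0.4349, 0.0508, 0.1209]
eef_rot: [-0.129, 0.695, 0.13, 0.696]
ft_force: [0.7, 0.1, -0.4]
width: 0.0198
```

```bash
python3 - <<'E'
from h import *
st()
c=cams.camera("scene");crop(c,"pics/s2.png",220,90,200,150,4)
c=cams.camera("side");crop(c,"pics/d2.png",220,170,200,150,4)
c=cams.camera("wrist");cv2.imwrite("pics/w2.png",c["color"][:,:,::-1])
E
```

```text
t 6.17 tcp [0.4349 0.0508 0.1209] fx [ 0.002  0.001 -1.   ] jawyaw 111.12 F [ 0.71  0.07 -0.39] T [ 0.05 -0.02  0.  ] w 0.0198 q [-0.41  0.01  0.2   2.08 -0.    1.05  1.72]
```

View pics/s2.png

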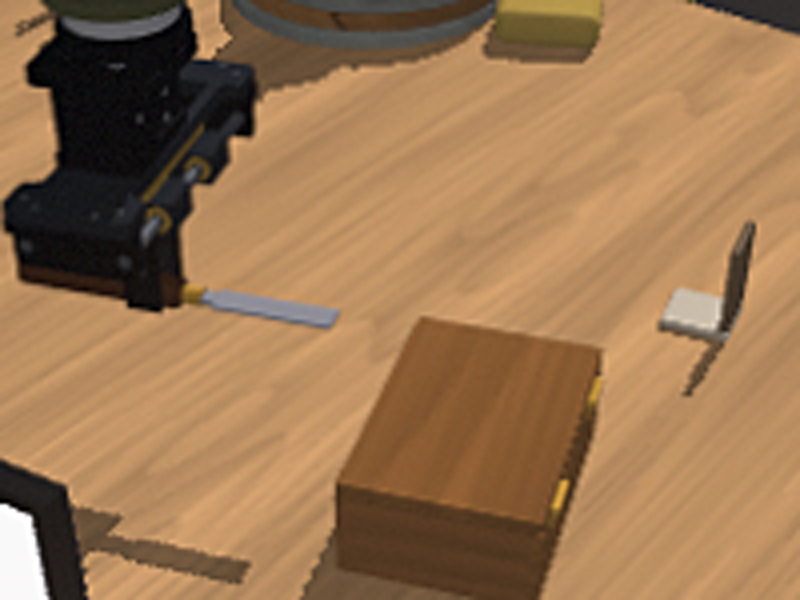

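View pics/d2.png

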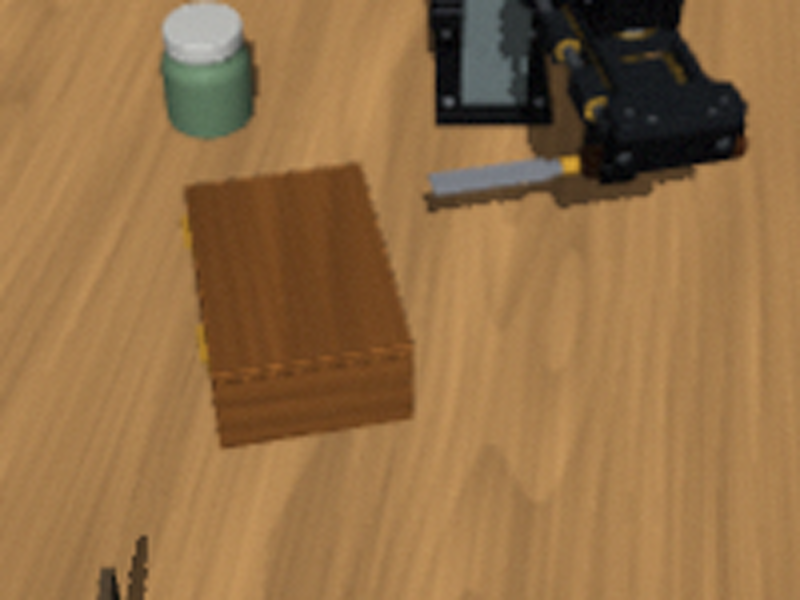

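View pics/w2.png

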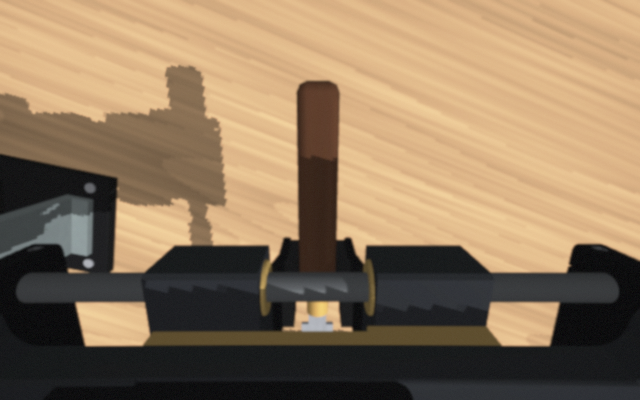

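```bash
python3 - <<'E'
from h import *
import pickle
cs=pickle.load(open("cs0.pkl","rb"))
a=np.radians(21.12)
for dz in(0,-.01,.01):
  P=[.4349+.115*np.cos(a),.0508+.115*np.sin(a),.1143+dz]
  print(proj(cs["scene"],P).round(1),proj(cs["side"],P).round(1))
# triangulate
k=[]
P=[]
ps=[]
for n,uv in(("scene",(303.8,169.5)),("side",(327.8,216.5))):
  c=cs[n];kk,d=K(c);E=c["extrinsics"];R=E[:3,:3].T
  P.append(np.c_[R,-R@E[:3,3]]);ps.append(cv2.undistortPoints(np.array([[uv]],float),kk,d).reshape(2,1))
X=cv2.triangulatePoints(P[0],P[1],ps[0],ps[1]);print((X[:3]/X[3]).ravel(), "exp",.4349+.115*np.cos(a),.0508+.115*np.sin(a))
E
```

```text
[[302.4 169.9]] [[326.9 216.8]]
[[302.5 173.4]] [[326.8 219.8]]
[[302.2 166.4]] [[326.9 213.8]]
[0.54196867 0.09414499 0.11556606] exp 0.5421751987706889 0.0922370815660224
```

Emit:
drive_tool(moves="0 0 -0.02 0 1; 0 0 -0.02 0 1; 0 0 -0.02 0 1; 0 0 -0.001 0 1; 0 0 0 0 1")

```text
time: 6.95
ee_pos: [0.435, 0.0519, 0.0594]
eef_rot: [-0.129, 0.695, 0.129, 0.695]
ft_force: [-0.2, 0.5, 0.6]
width: 0.0197
```

```bash
python3 - <<'E'
from h import *
st()
c=cams.camera("scene");crop(c,"pics/s3.png",220,90,200,150,4)
c=cams.camera("side");crop(c,"pics/d3.png",220,170,200,150,4)
E
```

```text
t 6.95 tcp [0.435  0.0519 0.0594] fx [ 0.001  0.    -1.   ] jawyaw 111.08 F [-0.17  0.54  0.59] T [ 0.11  0.03 -0.06] w 0.0197 q [-0.41  0.11  0.2   2.13 -0.03  0.9   1.74]
```

View pics/d3.png

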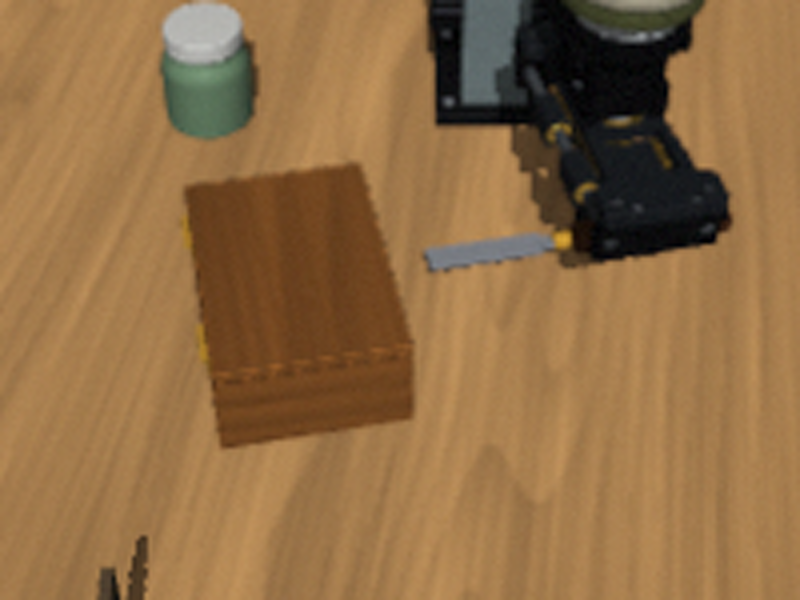

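Emit:
drive_tool(moves="0.0084 0.0029 0 0 1; 0.0084 0.0029 0 0 1; 0.0084 0.0029 0 0 1; 0.0084 0.0029 0 0 1; 0.0084 0.0029 0 0 1; 0 0 0 0 1")

```text
time: 7.8
ee_pos: [0.4771, 0.066, 0.0585]
eef_rot: [-0.129, 0.695, 0.129, 0.695]
ft_force: [-0.2, 0.7, -0.6]
width: 0.0192
```

```bash
python3 - <<'E'
from h import *
st()
c=cams.camera("scene");crop(c,"pics/s4.png",220,90,200,150,4)
c=cams.camera("side");crop(c,"pics/d4.png",220,170,200,150,4)
E
```

```text
t 7.8 tcp [0.4771 0.066  0.0585] fx [ 0. -0. -1.] jawyaw 111.08 F [-0.16  0.73 -0.58] T [0.03 0.03 0.04] w 0.0192 q [-0.41  0.2   0.2   2.03 -0.05  0.91  1.75]
```

View pics/d4.png

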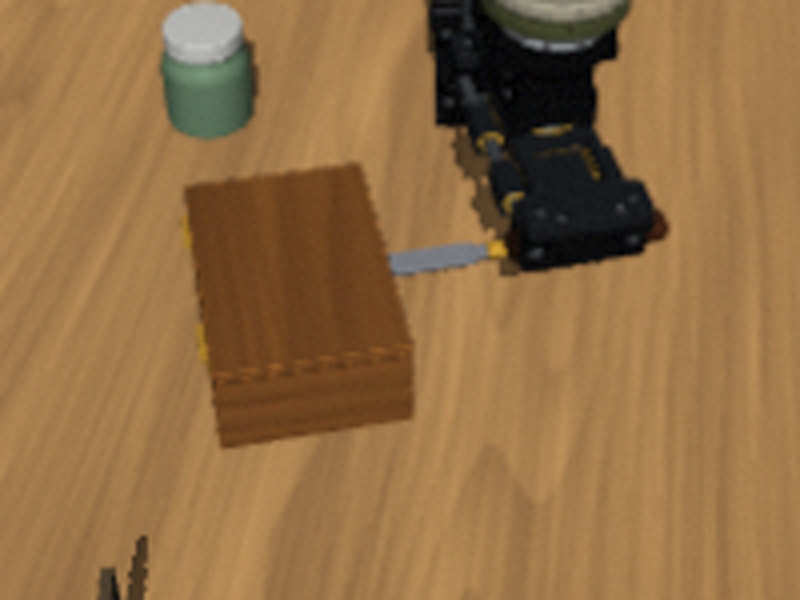

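View pics/s4.png

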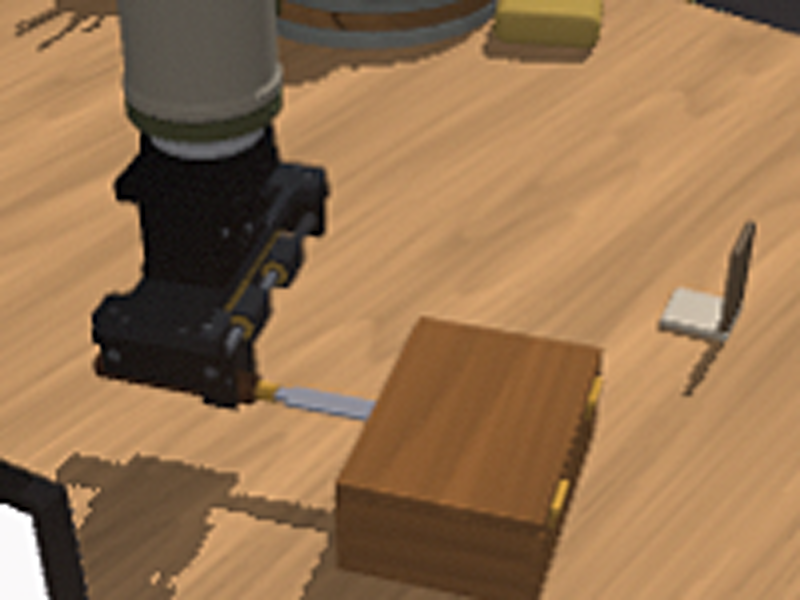

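Emit:
drive_tool(moves="0.0022 0.0009 0.0055 0 1; 0.0002 0.0001 0.0051 0 1; 0.0002 0.0001 0.0051 0 1; 0.0007 0.0003 0.005 0 1; 0.0007 0.0003 0.005 0 1; 0.0012 0.0005 0.0049 0 1; 0.0012 0.0005 0.0049 0 1; 0 0 0 0 1")

```text
time: 8.9
ee_pos: [0.4834, 0.0686, 0.0945]
eef_rot: [-0.129, 0.695, 0.129, 0.696]
ft_force: [0.3, -0.7, -0.4]
width: 0.0193
```

```bash
python3 - <<'E'
from h import *
st()
c=cams.camera("scene");crop(c,"pics/s5.png",220,90,200,150,4)
c=cams.camera("side");crop(c,"pics/d5.png",220,170,200,150,4)
E
```

```text
t 8.9 tcp [0.4834 0.0686 0.0945] fx [ 0.001  0.    -1.   ] jawyaw 111.06 F [ 0.27 -0.65 -0.4 ] T [-0.02  0.1  -0.03] w 0.0193 q [-0.42  0.16  0.2   1.99 -0.04  1.    1.74]
```

View pics/d5.png

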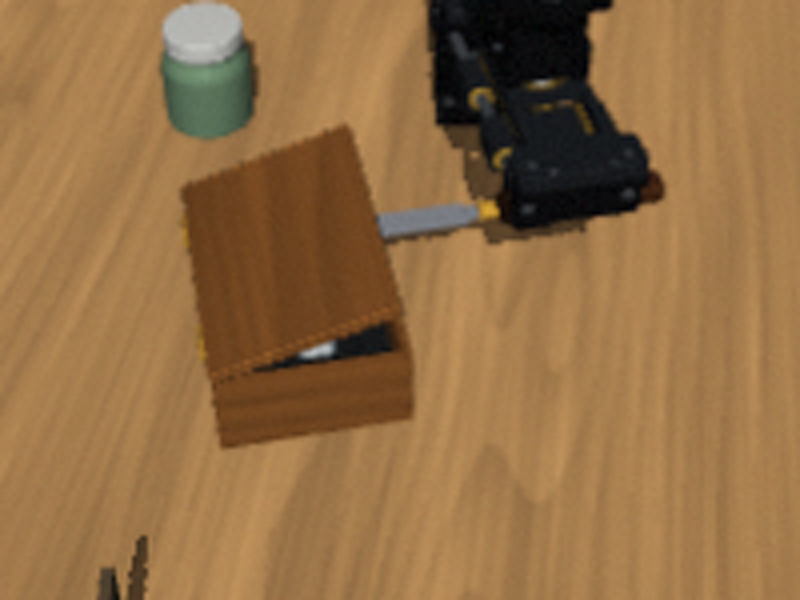

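View pics/s5.png

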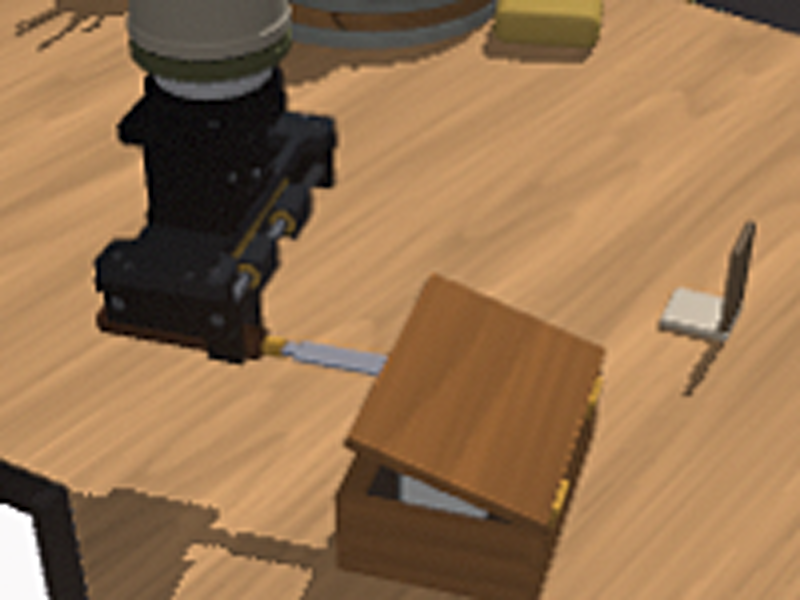

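Emit:
drive_tool(moves="0.0043 0.0017 0.0087 0 1; 0.0049 0.0019 0.0086 0 1; 0.0057 0.0022 0.008 0 1; 0.0063 0.0024 0.0072 0 1; 0.0069 0.0027 0.0065 0 1; 0.0074 0.0028 0.0056 0 1; 0.0078 0.003 0.0047 0 1; 0 0 0 0 1")

```text
time: 10.0
ee_pos: [0.5272, 0.0856, 0.1437]
eef_rot: [-0.129, 0.695, 0.129, 0.696]
ft_force: [0.2, 0.0, -0.8]
width: 0.0196
```

```bash
python3 - <<'E'
from h import *
st()
c=cams.camera("scene");crop(c,"pics/s6.png",220,70,200,150,4)
c=cams.camera("side");crop(c,"pics/d6.png",220,150,200,150,4)
E
```

```text
t 10.0 tcp [0.5272 0.0856 0.1437] fx [ 0.001  0.    -1.   ] jawyaw 111.08 F [ 0.17  0.01 -0.81] T [0.02 0.03 0.  ] w 0.0196 q [-0.42  0.2   0.2   1.83 -0.04  1.12  1.73]
```

View pics/d6.png

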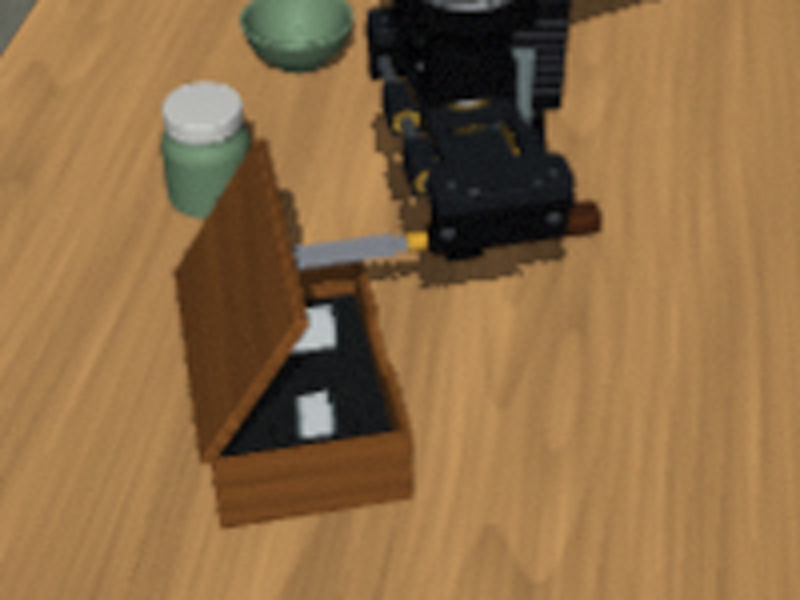

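View pics/s6.png

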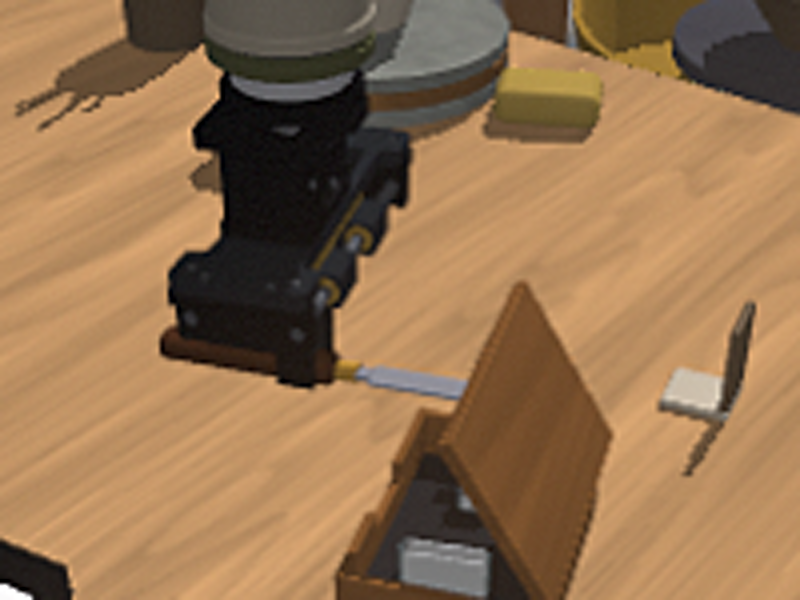

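Emit:
drive_tool(moves="0.0077 0.0029 0.0048 0 1; 0.0081 0.0031 0.0038 0 1; 0.0084 0.0032 0.003 0 1; 0.0087 0.0033 0.0021 0 1; 0.0088 0.0034 0.0012 0 1; 0.0089 0.0034 0.0002 0 1; 0.0088 0.0034 -0.0008 0 1; 0.0088 0.0034 -0.0017 0 1; 0.003 0.001 0 0 1; 0 0 0 0 1; 0 0 0 0 1; 0 0 0 0 1")

```text
time: 11.6
ee_pos: [0.5974, 0.1122, 0.1562]
eef_rot: [-0.129, 0.695, 0.129, 0.695]
ft_force: [-1.0, -0.1, -0.6]
width: 0.0195
```

```bash
python3 - <<'E'
from h import *
st()
c=cams.camera("scene");crop(c,"pics/s7.png",220,70,200,150,4)
c=cams.camera("side");crop(c,"pics/d7.png",220,150,200,150,4)
E
```

```text
t 11.6 tcp [0.5974 0.1122 0.1562] fx [ 0.  0. -1.] jawyaw 111.06 F [-1.   -0.13 -0.61] T [0.04 0.01 0.02] w 0.0195 q [-0.42  0.35  0.2   1.62 -0.07  1.18  1.73]
```

View pics/d7.png

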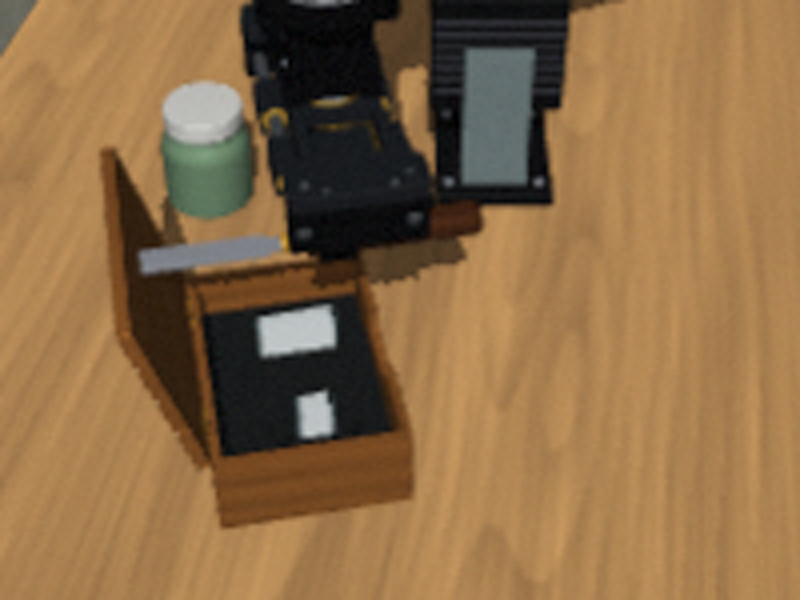

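View pics/s7.png

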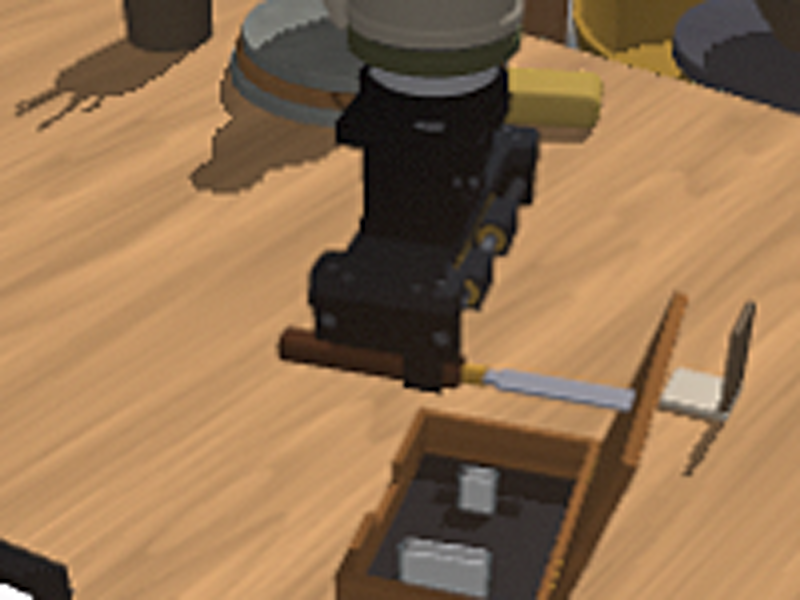

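Emit:
drive_tool(moves="-0.0187 -0.0072 0 0 1; -0.0187 -0.0072 0 0 1; -0.0187 -0.0072 0 0 1; -0.0187 -0.0072 0 0 1; -0.0187 -0.0072 0 0 1; -0.0187 -0.0072 0 0 1; -0.0187 -0.0072 0 0 1; -0.0187 -0.0072 0 0 1; 0.0013 0.0263 0 -2.37 1; 0.0013 0.0263 0 -2.37 1; 0.0013 0.0263 0 -2.37 1; 0.0013 0.0263 0 -2.37 1; 0.0013 0.0263 0 -2.37 1; 0.0013 0.0263 0 -2.37 1; 0.0013 0.0263 0 -2.37 1; 0.0013 0.0263 0 -2.37 1; 0.0013 0.0263 0 -2.37 1; 0.0013 0.0263 0 -2.37 1; 0.0013 0.0263 0 -2.37 1; 0.0013 0.0263 0 -2.37 1")

```text
time: 14.2
ee_pos: [0.4635, 0.3711, 0.1561]
eef_rot: [0.046, 0.706, -0.046, 0.706]
ft_force: [-0.5, -1.0, -0.9]
width: 0.019
```

```bash
python3 - <<'E'
from h import *
st()
c=cams.camera("scene");crop(c,"pics/s8.png",220,70,200,150,4)
E
```

```text
t 14.2 tcp [0.4635 0.3711 0.1561] fx [ 0.  0. -1.] jawyaw 82.54 F [-0.48 -0.95 -0.9 ] T [-0.04 -0.03  0.  ] w 0.019 q [-0.77  0.32  0.02  1.65 -0.01  1.18  0.69]
```

View pics/s8.png

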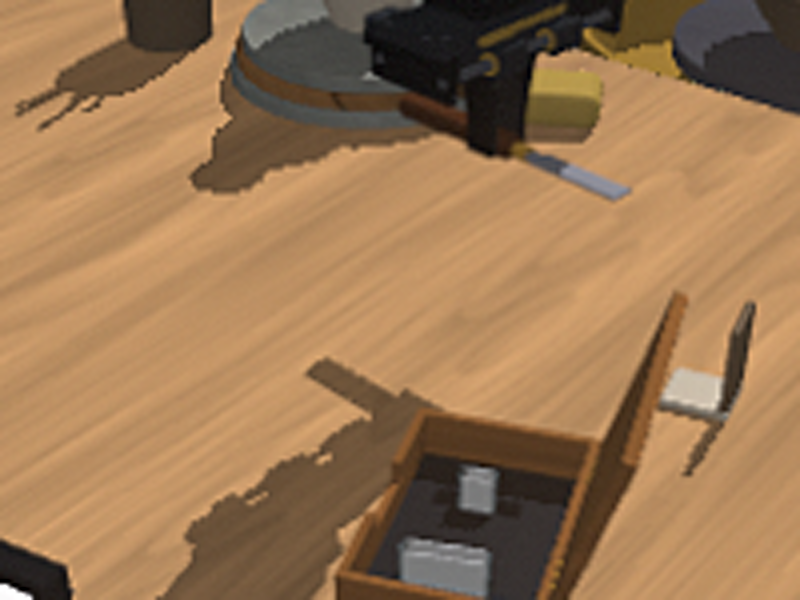

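Emit:
drive_tool(moves="0 0 -0.025 0 1; 0 0 -0.025 0 1; 0 0 -0.025 0 1; 0 0 -0.025 0 1; 0 0 -0.02 0 1; 0 0 -0.015 0 1; 0 0 -0.005 0 1; 0 0 -0.001 0 1; 0 0 0 0 1")

```text
time: 15.38
ee_pos: [0.4638, 0.3706, 0.0157]
eef_rot: [0.046, 0.705, -0.045, 0.706]
ft_force: [0.2, -0.2, -0.6]
width: 0.019
```

```bash
python3 - <<'E'
from h import *
st()
E
```

```text
t 15.38 tcp [0.4638 0.3706 0.0157] fx [ 0.001  0.001 -1.   ] jawyaw 82.62 F [ 0.15 -0.17 -0.59] T [ 0.03  0.02 -0.01] w 0.019 q [-0.76  0.47  0.01  1.76 -0.01  0.91  0.7 ]
```

Emit:
drive_tool(moves="0 0 -0.001 0 1; 0 0 0 0 0.7; 0 0 0 0 0.6; 0 0 0 0 0.4; 0 0 0 0 0.3; 0 0 0 0 0.3; 0 0 0 0 0.3; 0 0 0 0 0.3; 0 0 0.02 0 0.3; 0 0 0.03 0 0.3; 0 0 0.04 0 0.3; 0 0 0.05 0 0.3", newtons=15)

```text
time: 16.88
ee_pos: [0.4632, 0.37, 0.1562]
eef_rot: [0.045, 0.706, -0.046, 0.706]
ft_force: [0.5, -0.0, -0.1]
width: 0.0611
```

```bash
python3 - <<'E'
from h import *
st()
c=cams.camera("wrist");cv2.imwrite("pics/w9.png",c["color"][:,:,::-1])
c=cams.camera("side");crop(c,"pics/d9.png",220,210,200,150,4)
E
```

```text
t 16.88 tcp [0.4632 0.37   0.1562] fx [-0. -0. -1.] jawyaw 82.62 F [ 0.52 -0.04 -0.12] T [ 0.   -0.04 -0.04] w 0.0611 q [-0.76  0.31  0.02  1.65 -0.01  1.18  0.7 ]
```

View pics/d9.png

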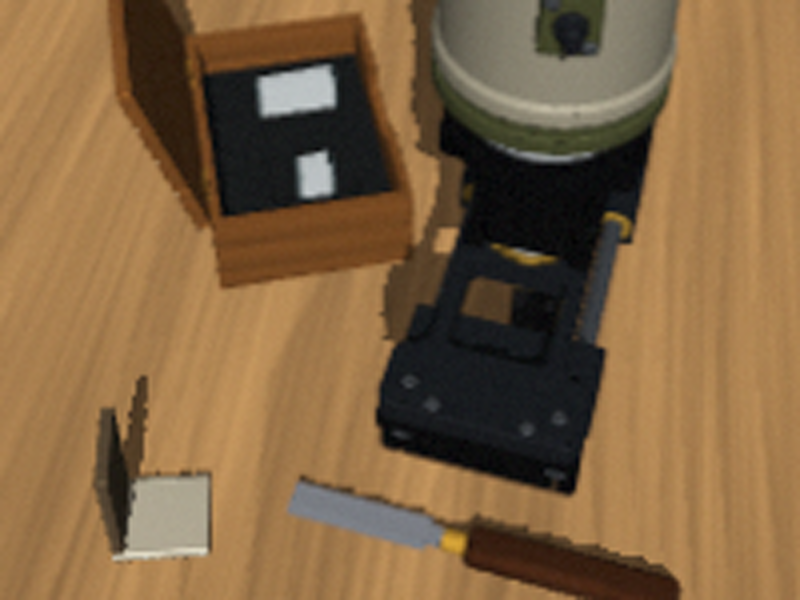

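Emit:
drive_tool(moves="0.008 -0.022 0 2.37 0.3; 0.008 -0.022 0 2.37 0.3; 0.008 -0.022 0 2.37 0.3; 0.008 -0.022 0 2.37 0.3; 0.008 -0.022 0 2.37 0.3; 0.008 -0.022 0 2.37 0.5; 0.008 -0.022 0 2.37 0.62; 0.008 -0.022 0 2.37 0.62; 0.008 -0.022 0 2.37 0.62; 0.008 -0.022 0 2.37 0.62; 0.008 -0.022 0 2.37 0.62; 0.008 -0.022 0 2.37 0.62; 0.018 -0.0053 0 0 0.62; 0.018 -0.0053 0 0 0.62; 0.018 -0.0053 0 0 0.62; 0.018 -0.0053 0 0 0.62; 0 0 0 0 0.62")

```text
time: 19.1
ee_pos: [0.6321, 0.0844, 0.1546]
eef_rot: [-0.129, 0.695, 0.129, 0.696]
ft_force: [-1.0, -0.4, -0.1]
width: 0.033
```

```bash
python3 - <<'E'
from h import *
import pickle
st()
c=cams.camera("wrist");cv2.imwrite("pics/w10.png",c["color"][:,:,::-1]);pickle.dump(c,open("w10.pkl","wb"))
s=cams.camera("scene");crop(s,"pics/s10.png",220,70,200,150,4)
d=cams.camera("side");crop(d,"pics/d10.png",220,150,200,150,4)
a=np.radians(21.03);C=[.626,.123]
P=lambda x,y,z:[C[0]+np.cos(a)*x-np.sin(a)*y,C[1]+np.sin(a)*x+np.cos(a)*y,z]
pts=[P(-.008+sx*.02625,-.038+sy*.00625,.05) for sx in(-1,1) for sy in(-1,1)]+[P(-.06,s*.085,.058) for s in(-1,1)]
for q in(c,s,d): print(proj(q,pts).round(1).tolist())
E
```

```text
t 19.1 tcp [0.6321 0.0844 0.1546] fx [ 0.001 -0.    -1.   ] jawyaw 111.0 F [-1.01 -0.37 -0.12] T [-0.01  0.02 -0.04] w 0.033 q [-0.31  0.41  0.14  1.53 -0.06  1.2   1.77]
[[309.3, 178.5], [324.5, 178.5], [309.7, 238.5], [324.2, 238.5], [255.9, 147.6], [476.8, 147.3]]
[[319.4, 207.2], [320.9, 203.9], [341.2, 211.4], [342.5, 208.0], [303.3, 213.8], [324.1, 171.5]]
[[302.3, 226.6], [303.1, 229.8], [282.6, 229.4], [283.2, 232.7], [308.9, 213.1], [322.4, 259.2]]
```

View pics/w10.png

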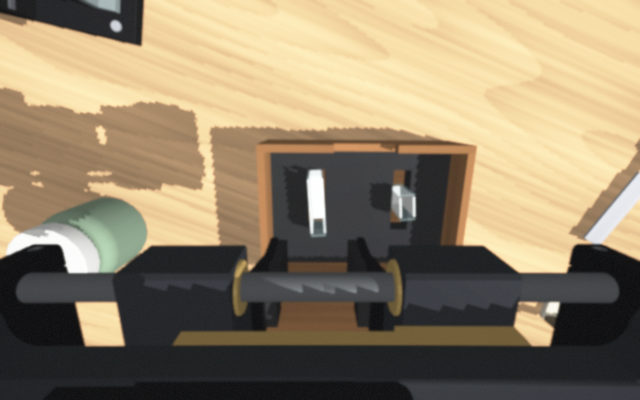

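View pics/s10.png

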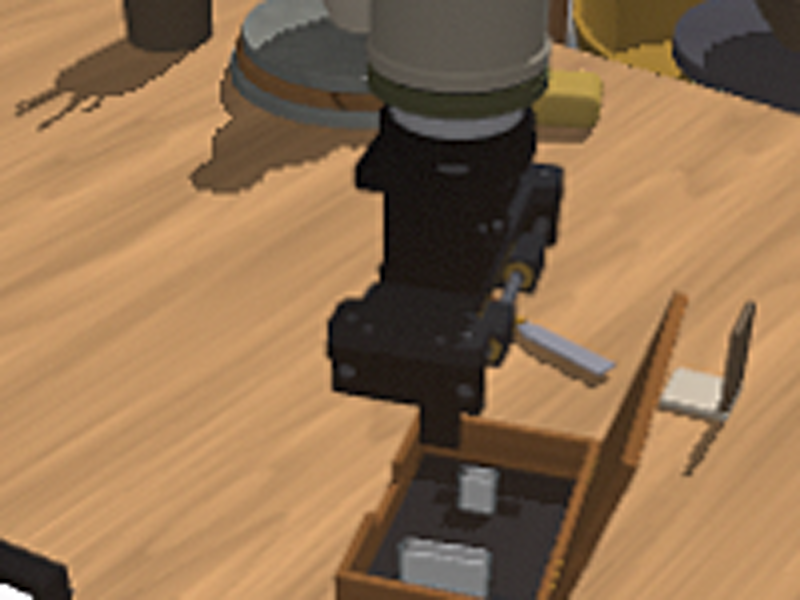

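View pics/d10.png

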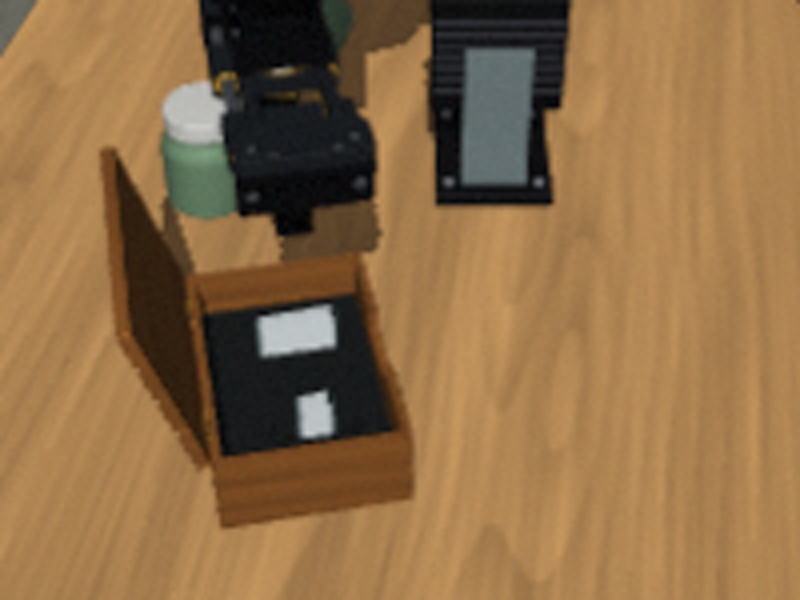

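```bash
python3 - <<'E'
from h import *
import pickle
c=pickle.load(open("w10.pkl","rb"))
crop(c,"pics/w10z.png",250,135,100,110,5.4)
E
```

```text
(no output)
```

View pics/w10z.png

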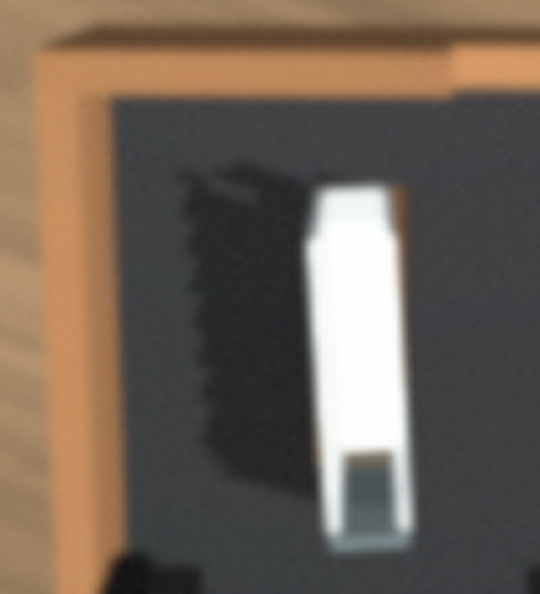

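Emit:
drive_tool(moves="0 0 -0.02 1 0.62; 0 0 -0.02 1 0.62; 0 0 -0.02 1 0.62; 0 0 -0.02 0 0.62; 0 0 -0.02 0 0.62; 0 0 -0.008 0 0.62; 0 0 -0.003 0 0.62; 0 0 0 0 0.62")

```text
time: 20.25
ee_pos: [0.6318, 0.0851, 0.0434]
eef_rot: [-0.147, 0.691, 0.147, 0.692]
ft_force: [-0.1, 0.0, -0.4]
width: 0.0329
```

```bash
python3 - <<'E'
from h import *
st()
s=cams.camera("scene");crop(s,"pics/s11.png",270,130,120,110,5)
d=cams.camera("side");crop(d,"pics/d11.png",240,160,120,110,5)
E
```

```text
t 20.25 tcp [0.6318 0.0851 0.0434] fx [ 0.001  0.    -1.   ] jawyaw 114.06 F [-0.15  0.01 -0.44] T [ 0.09  0.04 -0.02] w 0.0329 q [-0.3   0.52  0.12  1.63 -0.07  1.    1.83]
```

View pics/s11.png

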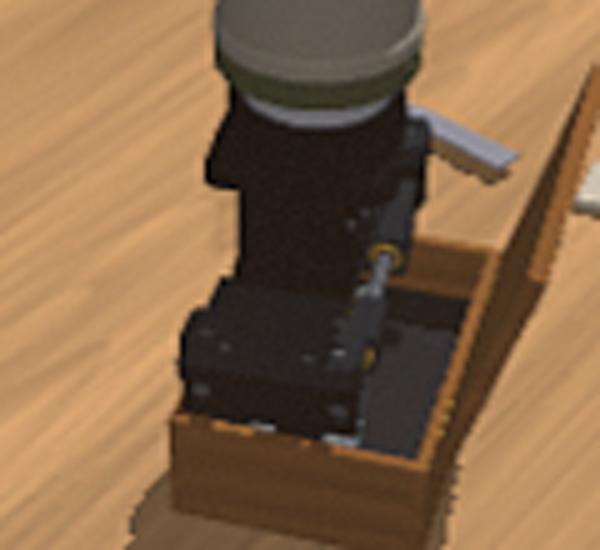

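View pics/d11.png

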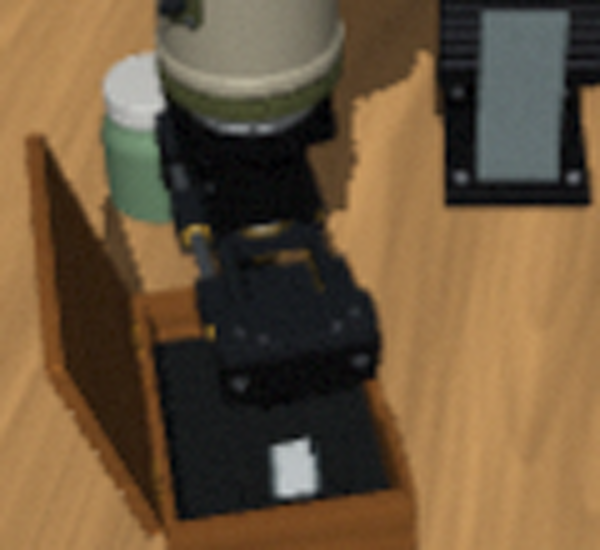

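Emit:
drive_tool(moves="0 0 0 0 0.8; 0 0 0 0 1; 0 0 0 0 1; 0 0 0 0 1; 0 0 0 0 1; 0 0 0 0 1; 0 0 0 0 1", newtons=20)

```text
time: 21.22
ee_pos: [0.6317, 0.0845, 0.0431]
eef_rot: [-0.147, 0.691, 0.147, 0.692]
ft_force: [2.6, -4.2, 0.7]
width: 0.0124
```

```bash
python3 - <<'E'
from h import *
st()
E
```

```text
t 21.23 tcp [0.6317 0.0845 0.0431] fx [ 0. -0. -1.] jawyaw 114.04 F [ 2.56 -4.19  0.74] T [-0.98 -0.51 -0.07] w 0.0124 q [-0.3   0.52  0.12  1.63 -0.07  1.    1.83]
```

Emit:
drive_tool(moves="0.0004 -0.0009 0 0 1; 0.0004 -0.0009 0 0 1; 0 0 0 0 1")

```text
time: 21.6
ee_pos: [0.6321, 0.084, 0.043]
eef_rot: [-0.147, 0.692, 0.148, 0.691]
ft_force: [0.8, -0.3, 0.8]
width: 0.0128
```

```bash
python3 - <<'E'
from h import *
st()
E
```

```text
t 21.6 tcp [0.6321 0.084  0.043 ] fx [-0.     0.001 -1.   ] jawyaw 114.1 F [ 0.79 -0.31  0.81] T [-0.   -0.03 -0.01] w 0.0128 q [-0.29  0.52  0.12  1.62 -0.07  1.    1.84]
```

Relieved. Lift slowly, then check the cell in the grip.

Emit:
drive_tool(moves="0 0 0.01 0 1; 0 0 0.01 0 1; 0 0 0.015 0 1; 0 0 0.02 0 1; 0 0 0.02 0 1; 0 0 0.02 0 1; 0 0 0.02 0 1; 0 0 0.02 0 1; 0 0 0.02 0 1; 0 0 0.02 0 1; 0 0 0 0 1")

```text
time: 22.98
ee_pos: [0.6331, 0.0834, 0.2201]
eef_rot: [-0.147, 0.69, 0.147, 0.693]
ft_force: [-0.4, -0.1, -1.1]
width: 0.0122
```

```bash
python3 - <<'E'
from h import *
st()
s=cams.camera("scene");crop(s,"pics/s12.png",270,100,120,110,5)
d=cams.camera("side");crop(d,"pics/d12.png",240,120,120,110,5)
c=cams.camera("wrist");crop(c,"pics/w12.png",200,130,230,170,3)
E
```

```text
t 22.98 tcp [0.6331 0.0834 0.2201] fx [ 0.003  0.001 -1.   ] jawyaw 114.06 F [-0.41 -0.08 -1.13] T [0.1  0.01 0.04] w 0.0122 q [-0.31  0.36  0.14  1.45 -0.05  1.33  1.82]
```

View pics/s12.png

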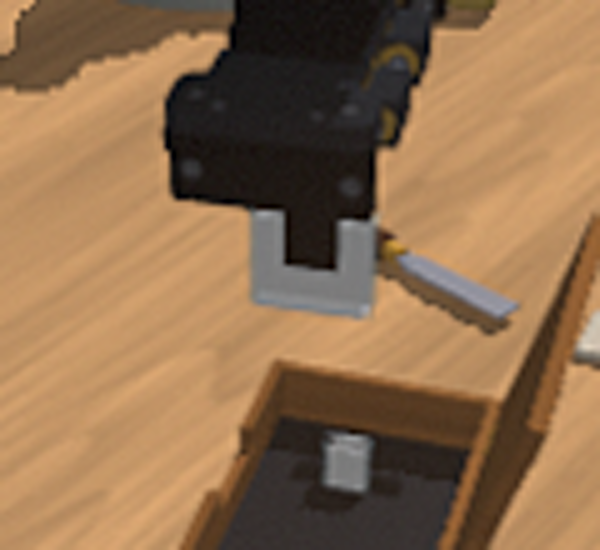

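View pics/d12.png

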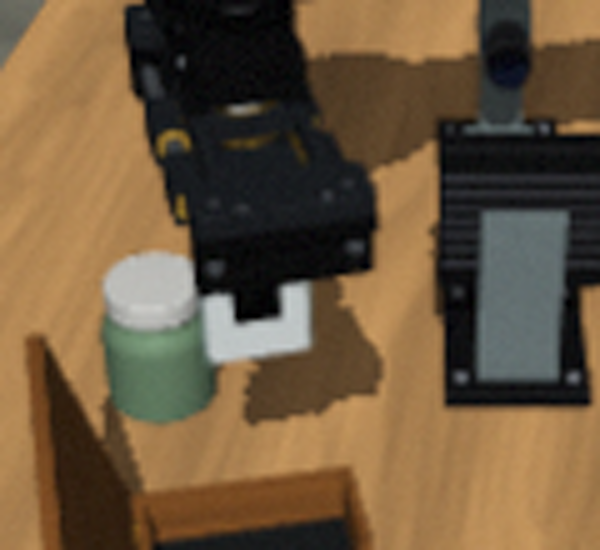

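View pics/w12.png

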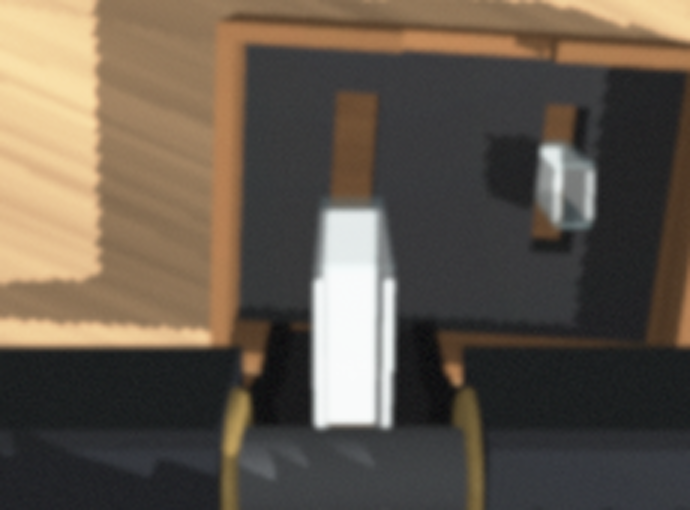

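Emit:
drive_tool(moves="-0.0058 -0.0206 0.0015 -6.56 1; -0.0058 -0.0206 0.0015 -6.56 1; -0.0058 -0.0206 0.0015 -6.56 1; -0.0058 -0.0206 0.0015 -6.56 1; -0.0058 -0.0206 0.0015 -6.56 1; -0.0058 -0.0206 0.0015 -6.56 1; -0.0058 -0.0206 0.0015 -6.56 1; -0.0058 -0.0206 0.0015 -6.56 1; -0.0058 -0.0206 0.0015 -6.56 1; -0.0058 -0.0206 0.0015 -6.56 1; -0.0058 -0.0206 0.0015 -6.56 1; -0.0058 -0.0206 0.0015 -6.56 1; -0.0058 -0.0206 0.0015 -6.56 1; -0.0058 -0.0206 0.0015 -6.56 1; -0.0058 -0.0206 0.0015 -6.56 1; -0.0058 -0.0206 0.0015 -6.56 1; 0 0 0 0 1; 0 0 0 0 1")

```text
time: 25.38
ee_pos: [0.5397, -0.2451, 0.2414]
eef_rot: [0.458, 0.539, -0.458, 0.539]
ft_force: [-0.1, 0.3, -0.1]
width: 0.0124
```

```bash
python3 - <<'E'
from h import *
import pickle
st()
s=cams.camera("scene");crop(s,"pics/s13.png",95,150,190,140,4.2)
d=cams.camera("side");crop(d,"pics/d13.png",280,80,130,110,5)
c=cams.camera("wrist");cv2.imwrite("pics/w13.png",c["color"][:,:,::-1]);pickle.dump((s,d,c),open("p13.pkl","wb"))
E
```

```text
t 25.38 tcp [ 0.5397 -0.2451  0.2414] fx [-0.001  0.001 -1.   ] jawyaw 9.3 F [-0.08  0.35 -0.09] T [-0.05 -0.01  0.03] w 0.0124 q [-0.1   0.28  0.55  1.57 -0.15  1.34  0.63]
```

View pics/s13.png

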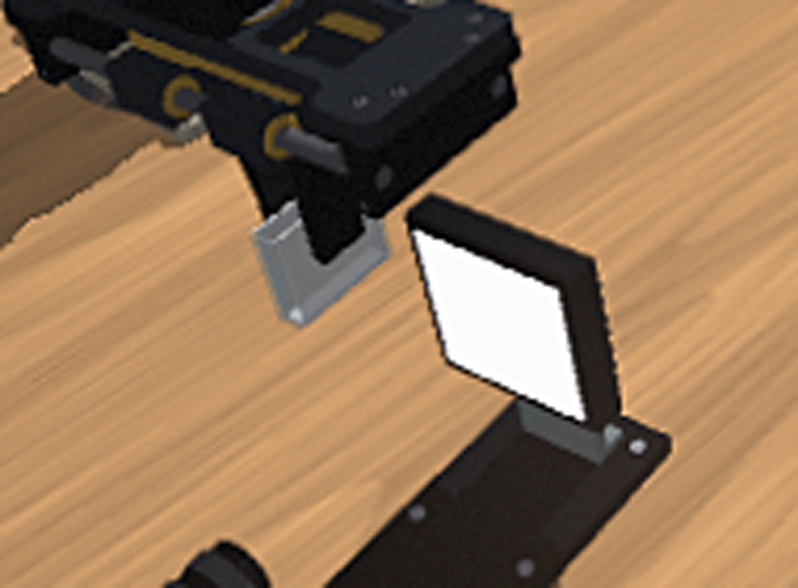

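View pics/d13.png

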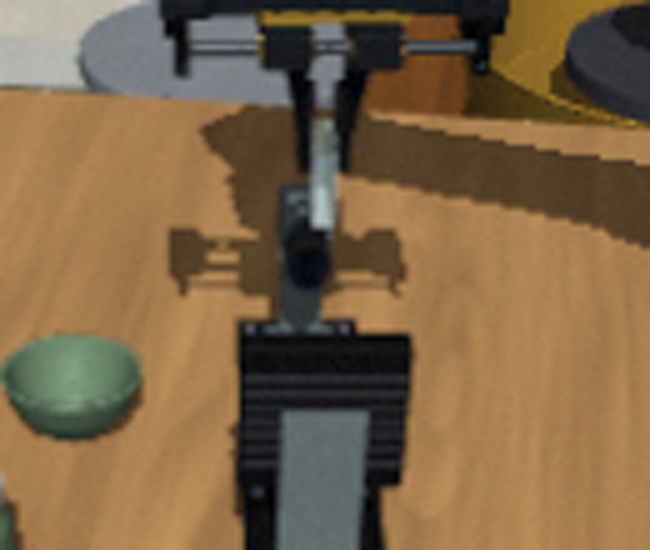

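View pics/w13.png

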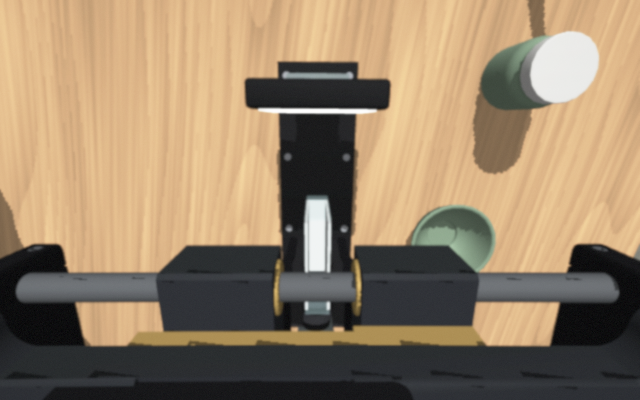

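```bash
python3 - <<'E'
from h import *
import pickle
s,d,c=pickle.load(open("p13.pkl","rb"))
a=np.radians(9.17);C=[.5395,-.2466]
P=lambda x,y,z:[C[0]+np.cos(a)*x-np.sin(a)*y,C[1]+np.sin(a)*x+np.cos(a)*y,z]
pts=[P(-.05,.08,.165),P(.05,.08,.165),P(-.05,.11,.165),P(-.045,.135,.012),P(.045,.135,.012),P(-.045,0.03,.012),P(.045,.03,.012)]
print(proj(c,pts).round(1).tolist())
crop(c,"pics/w13z.png",235,50,165,130,4.8)
E
```

```text
[[244.5, 110.6], [390.0, 111.0], [241.7, 63.1], [276.7, 61.1], [358.3, 61.3], [279.6, 156.8], [354.9, 157.0]]
```

View pics/w13z.png

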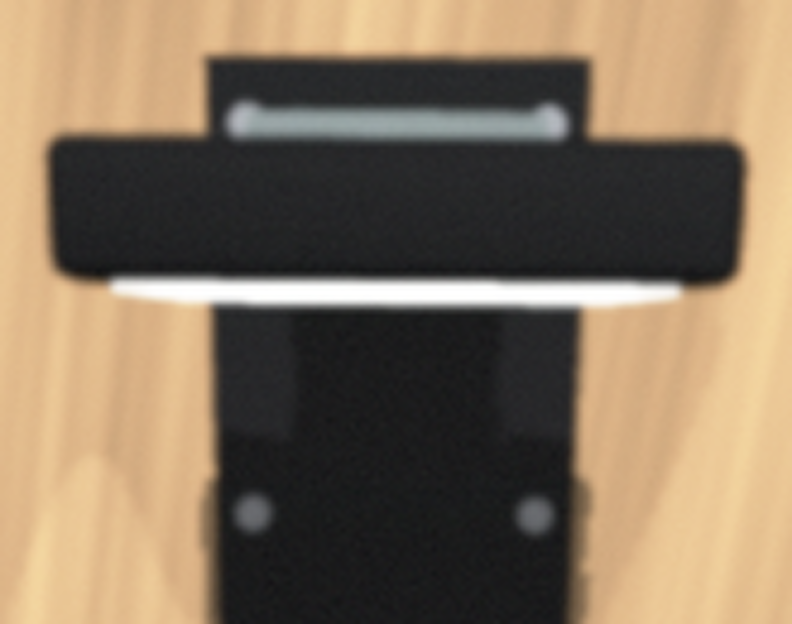

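Emit:
drive_tool(moves="0.0005 0 -0.015 0 1; 0 0 -0.015 0 1; 0 0 -0.015 0 1; 0 0 -0.015 0 1; 0 0 -0.015 0 1; 0 0 -0.015 0 1; 0 0 -0.01 0 1; 0 0 -0.007 0 1; 0 0 -0.003 0 1; 0 0 0 0 1; 0 0 0 0 1; 0 0 0 0 1")

```text
time: 27.02
ee_pos: [0.5402, -0.2464, 0.1323]
eef_rot: [0.459, 0.538, -0.459, 0.538]
ft_force: [-0.7, -0.2, 0.4]
width: 0.0128
```

```bash
python3 - <<'E'
from h import *
import pickle
st()
s=cams.camera("scene");crop(s,"pics/s14.png",95,150,190,140,4.2);cv2.imwrite("pics/s14f.png",s["color"][:,:,::-1])
d=cams.camera("side");crop(d,"pics/d14.png",280,80,130,110,5);cv2.imwrite("pics/d14f.png",d["color"][:,:,::-1])
c=cams.camera("wrist");crop(c,"pics/w14.png",200,40,240,200,3)
E
```

```text
t 27.02 tcp [ 0.5402 -0.2464  0.1323] fx [ 0.001 -0.    -1.   ] jawyaw 9.1 F [-0.69 -0.24  0.41] T [-0.15  0.01  0.01] w 0.0128 q [-0.08  0.37  0.53  1.7  -0.2   1.13  0.67]
```

View pics/s14.png

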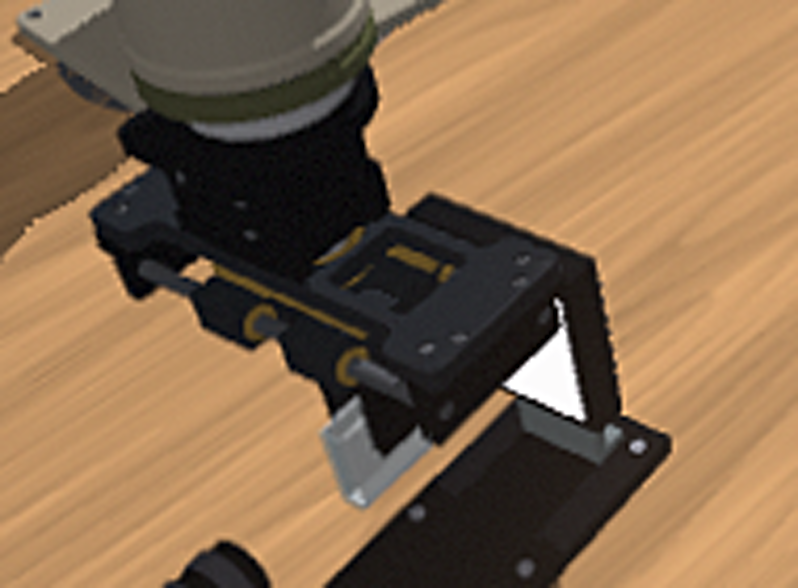

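View pics/w14.png

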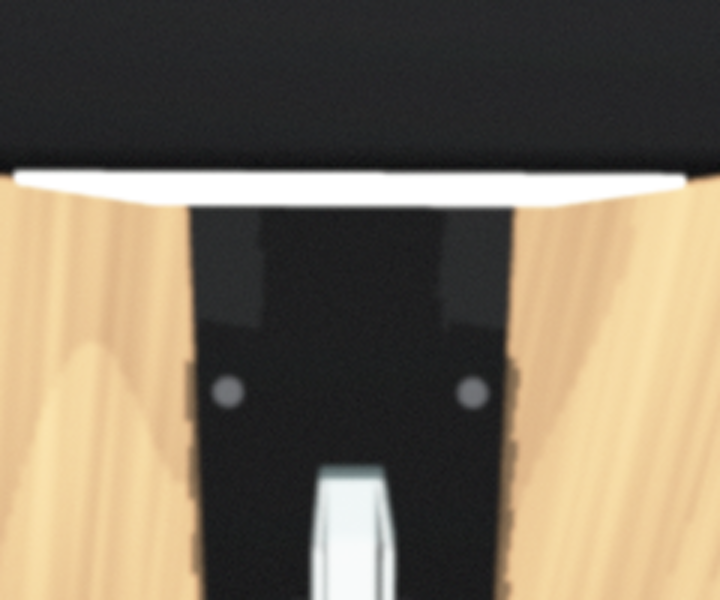

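View pics/d14f.png

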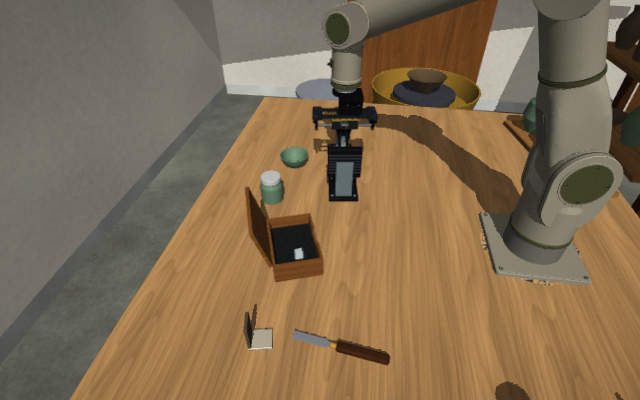

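Emit:
drive_tool(moves="-0.0003 0 -0.0018 0 1; 0 0 0 0 1; 0 0 0 0 1; 0 0 0 0 1")

```text
time: 27.68
ee_pos: [0.5397, -0.2463, 0.1302]
eef_rot: [0.459, 0.538, -0.459, 0.538]
ft_force: [-0.4, 0.0, -0.6]
width: 0.0126
```

```bash
python3 - <<'E'
from h import *
st()
s=cams.camera("scene");crop(s,"pics/s15.png",150,220,70,60,10)
p=r.read_state()["ee_pos"];a=np.radians(9.1)
P=lambda x,y,z:[p[0]+np.cos(a)*x-np.sin(a)*y,p[1]+np.sin(a)*x+np.cos(a)*y,z]
print(proj(s,[P(sx*.00625,sy*.02625,p[2]-.038) for sx in(-1,1) for sy in(-1,1)]).round(1).tolist())
E
```

```text
t 27.68 tcp [ 0.5397 -0.2463  0.1302] fx [ 0.  0. -1.] jawyaw 9.1 F [-0.38  0.03 -0.56] T [-0.05  0.04 -0.01] w 0.0126 q [-0.07  0.37  0.53  1.7  -0.2   1.13  0.67]
[[174.9, 270.7], [194.1, 252.3], [179.8, 273.3], [199.0, 254.6]]
```

View pics/s15.png

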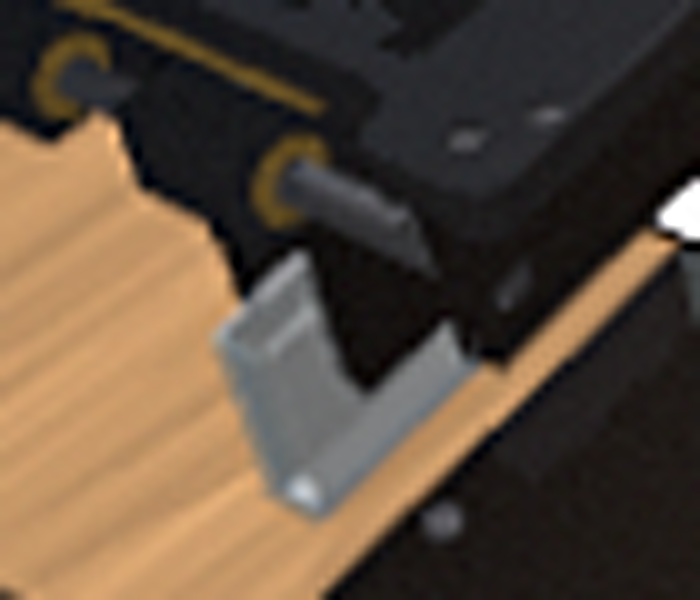

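```bash
python3 - <<'E'
from h import *
ticket.close_job();st()
E
```

```text
the job is handed in; nothing more can be done
the job is handed in; nothing more can be done
```

The job is handed in at about 27.7 s of the 72 s allowed, with the arm holding the long cell in the light path. The hand-in gave no verdict, so these results come from my own checks.

**What I did**
- I gripped the knife at its balance point, put the blade about 16 mm into the notch, and levered the lid along its arc to about 1.83 rad. The fingers did not touch the case.
- I laid the knife flat where it had first been. The side picture showed it lying flat and released.
- The long cell was in the slot on the case's −y side, turned about 3° in it. I turned the jaws to match, gripped its frosted sides with 20 N, and lifted it clear.
- I then turned it and lowered it into the light path from above.

**Last checks**
- **Position:** the measured TCP puts the cell centre within about 1 mm of the light path's line sideways and in height. That rests on my own fit of the station's position.
- **Alignment:** the wrist picture shows the cell centred on the base plate, to about 1 mm. Cell and station yaw agree within about 0.5°, and the fingers point straight down.
- **Grip:** the jaws read 12.6 mm on the 12.5 mm cell, and the wrist force is near zero.
- **Rest of the scene:** in the last side picture the lid is folded back, the knife is on the bench, and the short cell, jar, bowl and test tile look unmoved.

**What disagreed**
- The scene camera puts the cell about 4 mm further along the light path than the TCP does. The limit in that direction is 20 mm.
- My scene and side camera positions for the case and knife differed by up to about 6 mm, so I used the joint fit.
- A few scene-camera points on the backlight missed the station fit by 3–5 pixels. The wrist view agreed with the fit to about 1 mm sideways and 2 mm along the path.

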